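Unlock the controlled-drugs box and present its shackle

ROBOT

A 7-joint arm with a two-finger parallel gripper is mounted at the origin on a cart in front of the work surface, level with it; the furniture and walls round the work are solid. World frame = base frame: x ahead of the robot, y to its left, z up, the work surface at z = 0. Lengths are in m, angles in rad, forces in N, time in s.
With the tool pointing down it reaches from about 0.4 to 0.85 m from the base axis. Payload 10.4 kg.
Tool frame: the origin (TCP) lies between the finger pads; the fingertips stand ahead of it and the grasp point (between the pads) lies 6 mm ahead of it (finger_overhang is the z of the fingertips in the tool frame, in m); z points along the fingers, y is the direction in which the jaws open and shut (so a half turn about z gives the same grasp; the last joint's range is limited). The gripper opens to 85 mm and grips with 20 to 120 N. Pads are 22 mm wide; open, the fingers measure 114 mm over their backs; the gripper's body (76 mm by 85 mm) begins 54 mm behind the grasp point. The pads swing forward as they close: fully open they stand 13 mm farther back than shut.
Start: joints at [1.299, 0.332, -0.065, 1.46, 0.022, 1.35, -0.088], TCP at [0.154, -0.606, 0.236] pointing down, gripper open.
Joint ranges: [-2.6, 2.6], [-0.5, 2.12], [-1.47, 1.34], [0.16, 2.42], [-1.27, 4.41], [0.06, 2.06], [-2.6, 2.6]. Speed limits (rad/s): [2.22, 2.22, 2.79, 2.79, 3.14, 3.14, 3.14].

INTERFACE

Orientations are given as a unit quaternion [x, y, z, w].
In Python, from workcell import * gives the robot as it stands.
- The arm moves only by the shell command python3 -m creep 'ROWS' [FORCE]. ROWS is JSON, a list of rows, each a list of 7 numbers: the turn, a rotation vector about the tool's x, y, z in rad, then the shift along the tool's x, y, z in mm, then the closure in counts, from 0 (fully open) to 255 (shut). In form: [[wx, wy, wz, dx, dy, dz, claw], ...]. A call has 1 to 8 rows; each row shifts and turns the commanded pose from where the row before left it, along the tool's axes as they then stand; what a row does not reach is not made up. A row lasts 1/10 s, in which the tool goes at most 50 mm and 8.59 degrees, less where a joint would pass 70% of its speed; a pose out of reach is approached as far as the arm can. A call is refused whole if a number of a shift passes 50 or a number of a turn 0.15, either way. A call with a gripper value outside its range is refused whole. The fingers move at their own pace and stop on an object; FORCE is the grip in N (left out, the last holds). Time passes only in rows, so rows that do not move let the fingers close. It gives the time, the measured TCP pose, the force and the opening at its end, in the units of the state.
- get_obs(): the state, without advancing time (a new reading comes with each control period).
- camera(name): name is "scene" or "top" or "wrist"; returns (picture, depth): 480x640x3 uint8, blue, green, red; 480x640 float32, m along the optical axis (not along the pixel's ray), 0 where there is no reading.
- camera_model(name): a dict with "camera_matrix" (3x3 intrinsics, pixels), "k1" (the pictures are not rectified: a ray, as slopes to the right and down, at radius r is drawn at 1 + k1 r^2 times it, then the intrinsics apply), "R" (3x3) and "t" (3): a world point X has camera coordinates R X + t; the wrist camera has in their place "mount" (4x4, takes a point from camera to tool coordinates, whose origin is the TCP and whose axes are the flange's). Camera axes: x right, y down, z forward; pixel columns grow to the right and rows downward; lengths in m; the calibration is good to about 2 mm. A picture is of the moment at which its call begins: read the wrist's pose just before it. camera_model takes no time and is no camera call.
- hand_in(): hands the job in, once; it reports no verdict.
The state is a dict: "clock": time; "joint_pos": joint angles; "joint_velocities": joint speeds; "tau": joint torques, N m; "position": TCP position; "ee_rot": TCP orientation; "ft_force": force on the tool from outside, world axes, zero at the start; "torque": the same for the moment, N m; "grip_width": opening from 0.0 (shut) to 1.0 (fully open).
Only numpy, scipy, OpenCV 4.12 (cv2) and the standard library are available. Lean on these libraries where they do the work, as an engineer would, in place of code of your own. Each camera call takes 0.05 s, during which the arm holds its last target.

TASK

Unlock the grey steel drugs box. First push the orange plunger on the lock all the way down until it clicks and stays down, next turn the black dial clockwise, feeling the clicks, until its white pointer sits in the click at the green mark, and then pull the U-shaped shackle straight up out of the lock. Finish holding the shackle upright in the gripper, still, at least 10 cm clear above the lock, for the second pharmacist to see; leave the plunger down, the dial at the green mark, and the things standing around undisturbed.

Things in the scene. Friction and masses are not known exactly. Their poses are not given: they have to be found in the camera images.
- lock_box: Fixed grey steel box 112 (x) x 240 (y) x 70 mm high; on it a dark lock housing 100 x 220 mm, top at 106 mm, with a 4 mm steel hasp strap round the shackle's legs. Origin: centre of the underside; x away from the robot at yaw 0, z up. Along y at x = 0: dial axis at -52 mm, shackle legs at -5 and +45 mm, orange plunger at +90 mm.
- plunger_top (a point): Centre of the flat top of the orange plunger cap, 23 mm across. Its top stands 130 mm above the box's origin when up and 120 mm when fully down; it moves straight down.
- plunger (a joint): Plunger travel in m: 0 up, 0.010 fully down on a hard stop. An over-centre spring resists with about 6 N at first, less later; past 0.0075 it snaps over and stays down by itself. Until it is down a bolt holds the shackle's leg next to the plunger.
- dial_grip (a point): Point on the dial's vertical axis, 138 mm above the box's origin, where its bar (46 x 14 mm, top at 146 mm) is gripped; the skirt below (52 mm across) has its top at 113 mm. At dial value q the bar's white pointer end points, in the box frame, at (2.171 - q) rad from +x towards +y.
- dial (a joint): Dial angle in rad, growing clockwise seen from above, range -0.15 to 1.75. Sprung clicks at 0, 0.4, 0.8, 1.2, 1.6; about 0.1 N m to leave one, and when let go it snaps into the nearest. Starts at 0, 0.4 or 0.8. Only the click at 1.2 (green mark; the others are white) frees the leg next to the dial.
- shackle: Loose steel U shackle, about 0.2 kg, 60 mm wide along its y, 89 mm high. Origin: midway between the undersides of its feet, z up. The 10 x 10 mm legs, 50 mm apart, stand 36 mm deep in square holes with 1 mm clearance each side: it comes out only straight up, and while locked it lifts no more than about 4 mm.
- shackle_grip (a point): Middle of the shackle's top bar, 82 mm above the shackle's origin: a black rubber sleeve, 14 mm thick, 32 mm long along the shackle's y axis. 38 mm of free height below the bar's lower edge when locked.
- pen_a: Loose bystander: red pen, 145 mm long, lying on the table; leave alone. Origin at its middle.
- weight_200: Loose bystander: brass weight, 34 mm across, 44 mm high; leave alone. Origin at the centre of its underside.
- dropper: Loose bystander: brown dropper bottle, 34 mm across, 102 mm high; leave alone. Origin at the centre of its underside.

How it is judged:
On the way, in this order (a step that is already met when the one before it is completed fails the run):
1. the plunger is pushed fully down (value of joint plunger above 0.009 m), for 0.2 s.
2. the dial rests in the click at the green mark, plunger still down (value of joint dial between 1.12 and 1.28 rad and value of joint plunger above 0.009 m), for 0.3 s.
3. the shackle is out of the lock, held by the fingers (z of shackle in the frame of lock_box above 0.115 m and contact force between the fingers and shackle above 0.5 N), for 0.1 s.
At the end, for the whole second after the job is handed in: The fingers hold the shackle still (under 5 cm/s) and upright (within 20 degrees), its feet at least 9 cm above the lock housing's top, touching nothing of the lock; the plunger is still fully down (over 9 of 10 mm) and the dial within 0.08 rad of the green click (all of step 2 and z of shackle in the frame of lock_box above 0.196 m and angle between shackle's own z axis and vertical below 0.35 rad and contact force between the fingers and shackle above 0.5 N and contact force between shackle and lock_box below 0.1 N and linear speed of shackle below 0.05 m/s); the arm keeps its last pose, push and grip.
It fails at once if a bystander is disturbed (moved over 3 cm) (distance of any of pen_a, weight_200, dropper from where it was at the start of the episode above 0.03 m).
It also fails if it takes over 58 s, if anything falls off the work surface, if the arm or the gripper's body presses on something with over 40 N, if the wrist force passes 120 N, or if a joint passes its speed limit or range.

## Working session

There is one attempt and no reset: what is moved stays moved. The work goes in short steps, Python scripts to look and compute and a shell command to move; the robot and the scene stay as the last step left them, time stands still between calls to the robot, and variables do not carry over. Pictures are saved under pics/ and viewed, and the job is handed in when it is done.

```bash
mkdir -p pics; ls; python3 - <<'E'
from workcell import *
import cv2
o=get_obs(); print(o)
for n in("scene","top","wrist"):
    p,d=camera(n); cv2.imwrite(f"pics/{n}0.png",p)
    m=camera_model(n); print(n,{k:(v.tolist() if hasattr(v,'tolist') else v) for k,v in m.items()})
E
```

```text
pics
{'clock': 0.0, 'joint_pos': array([ 1.29942582,  0.33287674, -0.06469681,  1.46097655,  0.02155957,
        1.34990551, -0.08850024]), 'joint_velocities': array([ 1.96686684e-05,  9.54068454e-04,  4.02725713e-04, -2.28590287e-04,
       -1.43537319e-03, -1.47195936e-03,  1.07236383e-03]), 'tau': array([-3.32939371e-04, -6.25440073e+01,  4.89558047e-02, -3.91608775e+01,
        1.62222428e-02,  9.78726195e-03, -3.86242573e-05]), 'position': array([ 0.15379215, -0.60538239,  0.23509605]), 'ee_rot': array([ 9.92273259e-01,  1.24069484e-01, -1.07009328e-04, -7.28555006e-04]), 'ft_force': array([ 0.70284177,  0.86246864, -0.14298556]), 'torque': array([-0.06878609, -0.0417232 , -0.01409093]), 'grip_width': 0.9926376176869164}
scene {'camera_matrix': [[463.4274577240556, 0.0, 317.3473424150531], [0.0, 463.4274577240556, 233.27965192411904], [0.0, 0.0, 1.0]], 'k1': -0.08357664923735388, 'R': [[-0.7774823211806771, -0.6284667461600155, -0.02346889904850794], [-0.2987353948461673, 0.4018921451092401, -0.8655864298645154], [0.5534242532791738, -0.6659671558496981, -0.5002092994056118]], '
[... 274 characters left out ...]
84178, -0.023780971157904004], [-0.9912323696179491, -0.0161379346096158, -0.13114097943862063], [0.13069537962669506, 0.026119127503954863, -0.9910784575010528]], 't': [0.10774860259977413, 0.6227077008127719, 0.9047804285537572]}
wrist {'camera_matrix': [[370.2969696977344, 0.0, 318.8847291036315], [0.0, 370.2969696977344, 236.44273370365653], [0.0, 0.0, 1.0]], 'k1': 0.008049807780574727, 'mount': [[-0.0007835563851630934, -0.9535917328950879, -0.30110163233289233, 0.07888920662935602], [0.9999994761995613, -0.0009454725612465293, 0.00039202325949963713, -0.0007878312773658136], [-0.0006585134708786743, -0.30110116744339754, 0.9535919742343835, -0.13807459410271358], [0.0, 0.0, 0.0, 1.0]]}
```

View pics/top0.png

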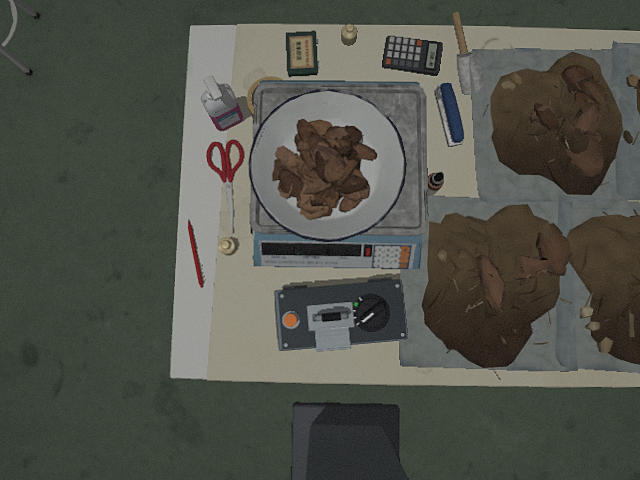

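View pics/scene0.png

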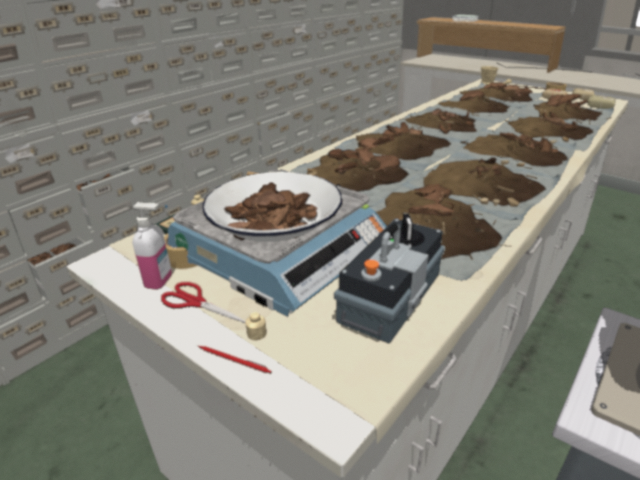

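The top view shows the lock box around (340,315): orange cap at about (291,320), shackle at (332,316) and dial at (372,313), with the pointer towards the lower left. Next I'll zoom in and measure.

```bash
cat > h.py <<'E'
from workcell import *
import numpy as np, cv2
from scipy.spatial.transform import Rotation as Ro
def ray(n,u,v,obs=None):
    m=camera_model(n);K=np.array(m["camera_matrix"])
    pt=cv2.undistortPoints(np.array([[[u,v]]],float),K,np.array([m["k1"],0,0,0.]),None)[0,0]
    d=np.array([*pt,1.])
    if n=="wrist":
        M=np.array(m["mount"]);Rt=Ro.from_quat(obs["ee_rot"]).as_matrix()
        return Rt@M[:3,3]+obs["position"],Rt@M[:3,:3]@d
    R=np.array(m["R"]);t=np.array(m["t"]);return -R.T@t,R.T@d
def onz(n,u,v,z,obs=None):
    c,d=ray(n,u,v,obs);return c+d*(z-c[2])/d[2]
def proj(n,X,obs=None):
    m=camera_model(n);K=np.array(m["camera_matrix"])
    if n=="wrist":
        M=np.array(m["mount"]);Rt=Ro.from_quat(obs["ee_rot"]).as_matrix()
        x=M[:3,:3].T@(Rt.T@(np.array(X)-obs["position"])-M[:3,3])
    else: x=np.array(m["R"])@X+np.array(m["t"])
    return cv2.projectPoints(x.reshape(1,1,3),np.zeros(3),np.zeros(3),K,np.array([m["k1"],0,0,0.]))[0].ravel()
E
python3 - <<'E'
from h import *
p=cv2.imread("pics/top0.png")
c=p[260:370,260:420];cv2.imwrite("pics/topz.png",cv2.resize(c,None,fx=5,fy=5,interpolation=cv2.INTER_CUBIC))
p2=cv2.imread("pics/scene0.png")[200:345,320:460];cv2.imwrite("pics/scz.png",cv2.resize(p2,None,fx=4,fy=4,interpolation=cv2.INTER_CUBIC))
h=cv2.cvtColor(p,cv2.COLOR_BGR2HSV)
m=cv2.inRange(h,(5,150,120),(20,255,255));m[:260]=0
n,l,s,ce=cv2.connectedComponentsWithStats(m)
for i in range(1,n):
    if s[i,4]>20: print(s[i],ce[i],onz("top",*ce[i],.13),onz("top",*ce[i],.12))
E
```

```text
[285 314  12  12 121] [290.29752066 319.61157025] [0.4719902  0.14429631 0.13      ] [0.4716974  0.14488603 0.12      ]
```

View pics/topz.png

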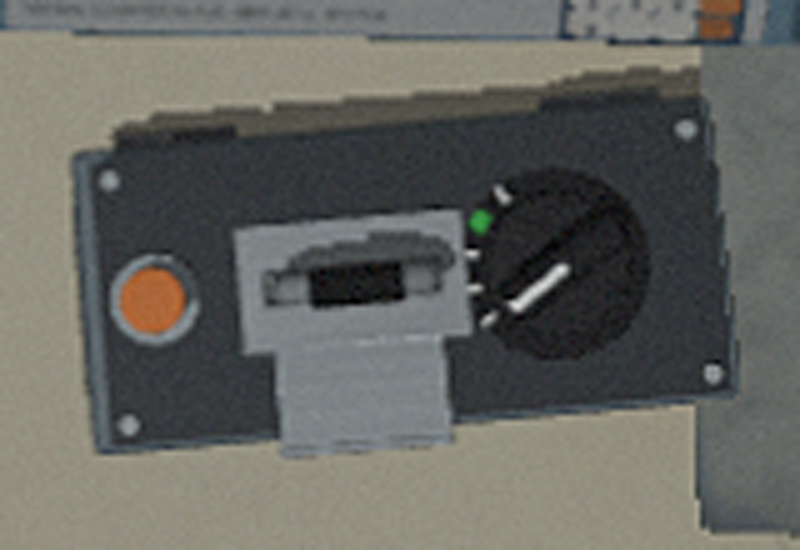

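View pics/scz.png

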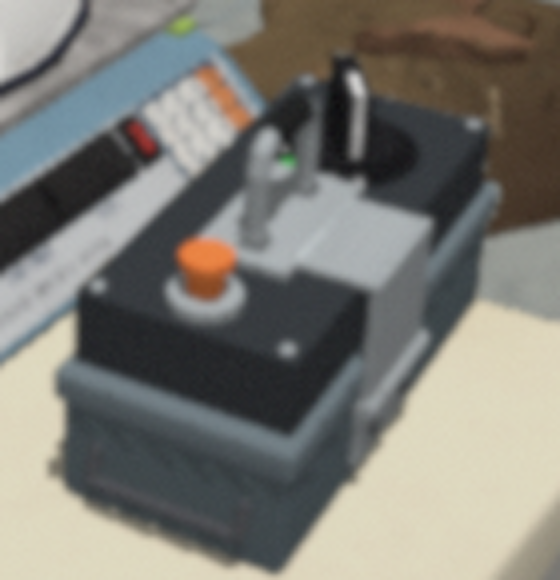

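```bash
python3 - <<'E'
from h import *
f=lambda U,V:((U+.5)/5-.5+260,(V+.5)/5-.5+260)
S=[onz("top",*f(*q),.107) for q in [(110,180),(685,129),(713,373),(130,425)]]
for s in S: print(s)
c=np.mean(S,0);print("c",c)
yv=(S[0]-S[1]+S[3]-S[2])[:2];xv=(S[0]-S[3]+S[1]-S[2])[:2]
print(np.linalg.norm(yv)/2,np.linalg.norm(xv)/2)
yaw=np.arctan2(-yv[0],yv[1]);print("yaw",yaw,np.arctan2(xv[1],xv[0]))
R=np.array([[np.cos(yaw),-np.sin(yaw)],[np.sin(yaw),np.cos(yaw)]])
for n,y,z in [("plunger",.09,.13),("dial",-.052,.146),("sh",.02,.152)]:
    w=c[:2]+R@[0,y];print(n,w,(np.array(proj("top",[*w,z]))-260)*5, (np.array(proj("scene",[*w,z]))-[320,200])*4)
a=onz("top",*f(515,308),.146);b=onz("top",*f(565,268),.146);print("ptr",np.arctan2(*(a-b)[[1,0]])-yaw)
E
```

```text
[0.51325609 0.16213829 0.107     ]
[ 0.53500129 -0.04182247  0.107     ]
[ 0.44965629 -0.05150483  0.107     ]
[0.42763497 0.15289823 0.107     ]
c [0.48138716 0.0554273  0.107     ]
0.20535123373657485 0.08600504469609604
yaw 0.10676776158912532 0.11023065464115349
plunger [0.47179631 0.14491482] [149.68012956 298.58902258] [205.12810405 251.36364039]
dial [0.48692854 0.0037234 ] [566.0577083  262.80139254] [349.93394692  71.52663445]
sh [0.47925586 0.07531342] [353.77477147 282.179308  ] [282.8651474  128.48352095]
ptr 2.1479900632215236
```

View pics/wrist0.png

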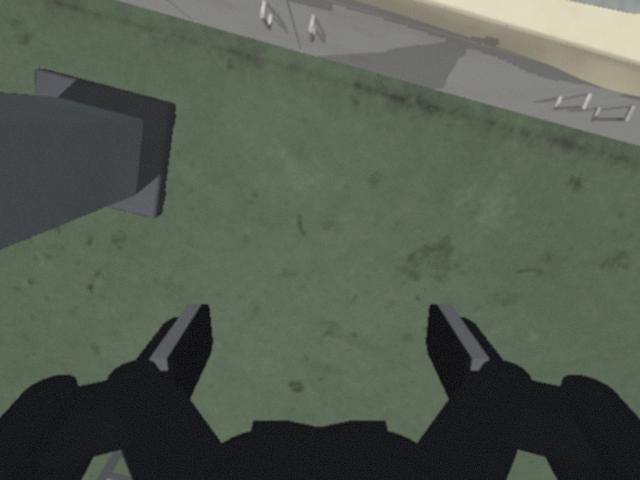

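```bash
python3 -c "
import workcell
print([x for x in dir(workcell) if x[0]!='_']); print(getattr(workcell,'finger_overhang',None))"
python3 -m creep '[[0,0,0,36,-17,-6,0],[0,0,0,36,-17,-6,0],[0,0,0,36,-17,-6,0],[0,0,0,36,-17,-6,0],[0,0,0,36,-17,-6,0],[0,0,0,36,-17,-6,0],[0,0,0,36,-17,-6,0],[0,0,0,36,-17,-6,0]]'
```

```text
['MotionError', 'camera', 'camera_model', 'finger_overhang', 'get_obs', 'hand_in']
0.025
clock: 0.95
position: [0.4005, -0.4018, 0.284]
ee_rot: [0.992, 0.124, -0.0, -0.0]
ft_force: [-0.8, -0.2, 0.1]
grip_width: 1.0
```

```bash

python3 -m creep '[[0,0,0,18,-46,0,0],[0,0,0,18,-46,0,0],[0,0,0,18,-46,0,0],[0,0,0,18,-46,0,0],[0,0,0,18,-46,0,0],[0,0,0,18,-46,0,0],[0,0,0,18,-46,0,0],[0,0,0,18,-46,0,0]]'
python3 -m creep '[[0,0,-0.143,0,0,0,0],[0,0,-0.143,0,0,0,0],[0,0,-0.143,0,0,0,0],[0,0,-0.143,0,0,0,0],[0,0,-0.143,0,0,0,0],[0,0,-0.143,0,0,0,0],[0,0,-0.143,0,0,0,0],[0,0,-0.143,0,0,0,0]]'
python3 -m creep '[[0,0,-0.143,0,0,0,0],[0,0,-0.143,0,0,0,0],[0,0,0,0,0,0,0]]'
python3 -c "
from h import *
o=get_obs();print(o['joint_pos'],o['position'],Ro.from_quat(o['ee_rot']).as_matrix())
p,d=camera('wrist');cv2.imwrite('pics/w1.png',p)"
```

```text
clock: 1.75
position: [0.4482, -0.009, 0.284]
ee_rot: [0.992, 0.124, 0.0, 0.0]
ft_force: [0.4, -0.3, -0.3]
grip_width: 1.002
clock: 2.55
position: [0.4483, -0.0109, 0.2837]
ee_rot: [0.765, 0.644, -0.0, -0.0]
ft_force: [0.1, 0.7, 0.3]
grip_width: 0.998
clock: 2.85
position: [0.4484, -0.0109, 0.2837]
ee_rot: [0.667, 0.745, -0.0, -0.0]
ft_force: [-0.2, 0.7, -0.7]
grip_width: 1.0
[ 0.5428989  -0.0615901  -0.58572447  1.79552834 -0.03446084  1.39780484
  0.07444347] [ 0.44836302 -0.01088149  0.28374049] [[-1.10226590e-01  9.93906441e-01 -2.92165873e-04]
 [ 9.93906482e-01  1.10226565e-01 -9.83054890e-05]
 [-6.55020180e-05 -3.01221434e-04 -9.99999952e-01]]
```

View pics/w1.png

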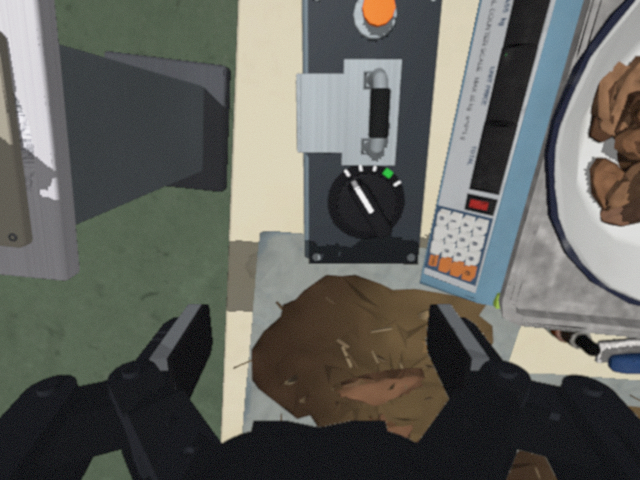

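The wrist view shows the whole lock: orange cap at (378,10), sleeve at (379,110) and dial at (366,202), with the pointer at the lowest white mark, so q=0. I'll cross-check positions with the top view.

```bash
python3 - <<'E'
from h import *
o=get_obs();p=cv2.imread("pics/w1.png")
h=cv2.cvtColor(p,cv2.COLOR_BGR2HSV)
m=cv2.inRange(h,(5,170,150),(20,255,255));m[60:]=0
n,l,s,ce=cv2.connectedComponentsWithStats(m)
for i in range(1,n):
    if s[i,4]>50: print(s[i],ce[i],onz("wrist",*ce[i],.13,o))
dk=cv2.inRange(h,(0,0,0),(179,255,40))
cv2.imwrite("pics/w1z.png",cv2.resize(p[50:270,270:470],None,fx=2.7,fy=2.7,interpolation=cv2.INTER_CUBIC))
for n,w in dict(pl=[.4718,.1447,.13],dial=[.487,.0037,.146],sh=[.4793,.0753,.159]).items(): print(n,proj("wrist",np.array(w),o))
print(onz("wrist",317,257,.107,o),onz("wrist",411,257,.107,o))
E
```

```text
[363   0  32  26 677] [378.15952733  10.94387001] [0.47530398 0.14189667 0.13      ]
pl [373.74918362   5.71485059]
dial [368.84852752 211.80947202]
sh [375.43684917 112.15557432]
[ 0.45266068 -0.05188253  0.107     ] [ 0.53750179 -0.04300677  0.107     ]
```

View pics/w1z.png

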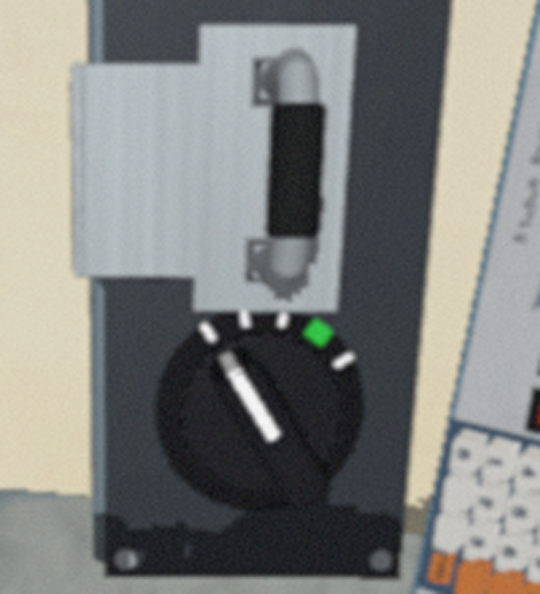

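```bash

python3 -m creep '[[0,0,0,33,12,14,255],[0,0,0,33,12,13,255],[0,0,0,32,12,13,255],[0,0,0,0,0,0,255],[0,0,0,0,0,0,255],[0,0,0,0,0,0,255],[0,0,0,0,0,0,255]]' 30
python3 - <<'E'
from h import *
o=get_obs();print(o['joint_pos'],o['position'],o['grip_width'],o['ft_force'])
p,d=camera('wrist');cv2.imwrite('pics/w2.png',p)
h=cv2.cvtColor(p,cv2.COLOR_BGR2HSV)
m=cv2.inRange(h,(5,170,150),(20,255,255))
n,l,s,ce=cv2.connectedComponentsWithStats(m)
for i in range(1,n):
    if s[i,4]>150: print(s[i],ce[i],onz("wrist",*ce[i],.13,o))
for n,w in dict(pl=[.4735,.1445,.13],dial=[.487,.0037,.146],sh=[.4793,.0753,.159]).items(): print(n,proj("wrist",np.array(w),o))
E
```

```text
clock: 3.6
position: [0.4739, 0.0893, 0.2442]
ee_rot: [0.669, 0.743, 0.0, 0.0]
ft_force: [0.4, 0.5, -0.4]
grip_width: -0.001
[ 0.41918707  0.05630014 -0.71530374  1.78103263  0.03884448  1.31775982
 -0.20012664] [0.47393308 0.08925178 0.24424604] -0.001151701908510792 [ 0.37679277  0.4710467  -0.36826557]
[310 139  32  33 819] [325.63614164 154.73260073] [0.47441906 0.14498805 0.13      ]
pl [324.18874306 155.32844967]
dial [322.05336613 351.59486943]
sh [322.1896943  268.35934674]
```

View pics/w2.png

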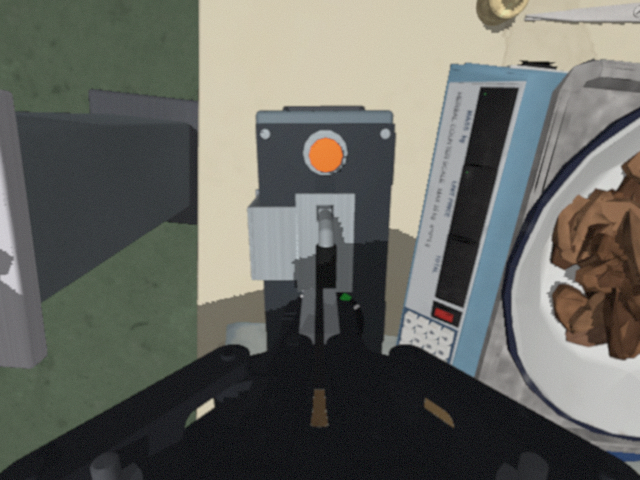

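The orange cap is at (326,155), which puts it at world (0.474, 0.145). That agrees with the top view within 2 mm. Moving above it.

```bash

python3 -m creep '[[0,0,0,28,3,0,255],[0,0,0,28,3,20,255],[0,0,0,0,0,25,255],[0,0,0,0,0,20,255],[0,0,0,0,0,10,255],[0,0,0,0,0,0,255]]'
python3 -m creep '[[0,0,0,0,0,4,255],[0,0,0,0,0,3,255],[0,0,0,0,0,2,255],[0,0,0,0,0,2,255],[0,0,0,0,0,0,255]]'
```

```text
clock: 4.25
position: [0.4732, 0.1459, 0.1681]
ee_rot: [0.668, 0.744, -0.001, -0.0]
ft_force: [-0.4, 0.4, -0.0]
grip_width: 0.002
clock: 4.75
position: [0.4736, 0.1467, 0.1578]
ee_rot: [0.668, 0.744, -0.0, 0.0]
ft_force: [0.0, 0.2, 0.4]
grip_width: -0.004
```

```bash

python3 -m creep '[[0,0,0,-1,0,2,255],[0,0,0,0,0,2,255],[0,0,0,0,0,2,255],[0,0,0,0,0,0,255]]'
python3 -m creep '[[0,0,0,0,0,2,255],[0,0,0,0,0,2,255],[0,0,0,0,0,2,255],[0,0,0,0,0,0,255]]'
```

```text
clock: 5.15
position: [0.4736, 0.1457, 0.1516]
ee_rot: [0.668, 0.744, -0.0, -0.0]
ft_force: [-0.7, -0.8, 0.6]
grip_width: 0.002
clock: 5.55
position: [0.4736, 0.1457, 0.1456]
ee_rot: [0.668, 0.744, -0.0, -0.0]
ft_force: [-0.3, -0.1, 0.7]
grip_width: 0.005
```

```bash

python3 - <<'E'
from h import *
for n in('scene','wrist'):
    p,d=camera(n);cv2.imwrite(f'pics/{n}3.png',p)
    if n=='scene': cv2.imwrite('pics/scz3.png',cv2.resize(p[160:320,320:460],None,fx=4,fy=3.7,interpolation=cv2.INTER_CUBIC))
E
```

```text
(no output)
```

View pics/scz3.png

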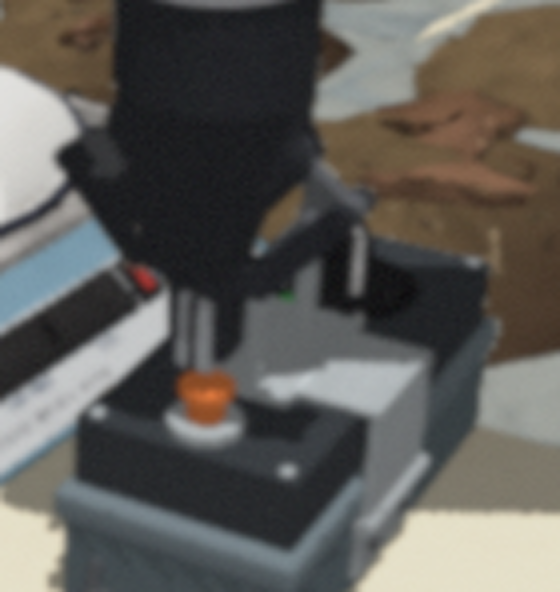

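View pics/wrist3.png

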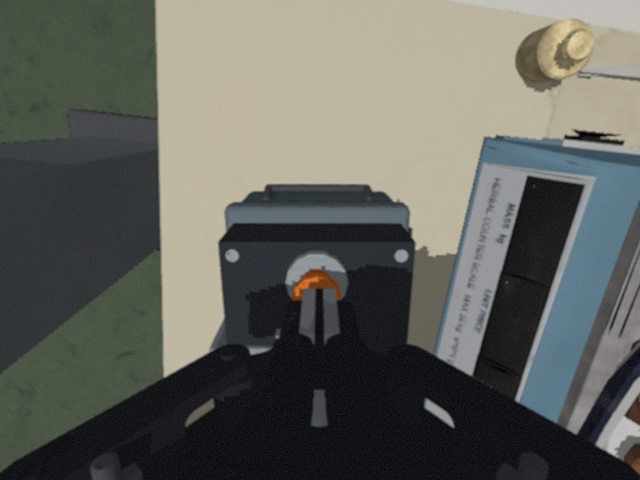

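The cap is still up and the tips look to be just on or above it. Continuing in small steps while watching the force.

```bash

for i in 1 2 3 ; do python3 -m creep '[[0,0,0,0,0,1,255],[0,0,0,0,0,1,255],[0,0,0,0,0,0,255]]' | egrep 'pos|ft'; done
```

```text
position: [0.4737, 0.1457, 0.1438]
ft_force: [-0.4, -0.4, 0.8]
position: [0.4737, 0.1457, 0.1417]
ft_force: [0.2, -0.3, -0.4]
position: [0.4737, 0.1457, 0.1397]
ft_force: [-0.2, -0.4, 0.0]
```

```bash

python3 - <<'E'
from h import *
for n in('scene','wrist'):
    p,d=camera(n);cv2.imwrite(f'pics/{n}4.png',p)
    if n=='scene': cv2.imwrite('pics/scz4.png',cv2.resize(p[230:280,340:400],None,fx=10,fy=10,interpolation=cv2.INTER_CUBIC))
    else: cv2.imwrite('pics/wz4.png',cv2.resize(p[220:370,240:400],None,fx=4,fy=4,interpolation=cv2.INTER_CUBIC))
E
```

```text
(no output)
```

View pics/scz4.png

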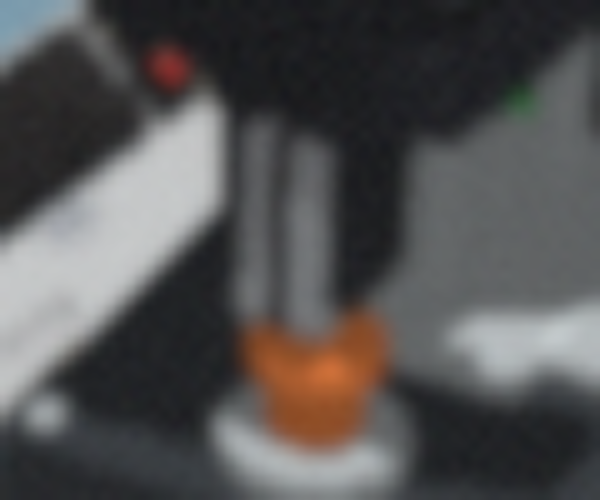

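View pics/wz4.png

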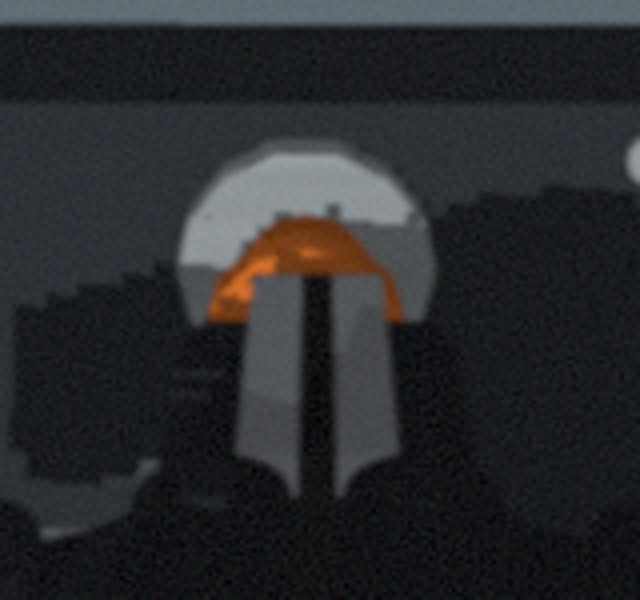

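```bash

python3 - <<'E'
from h import *
o=get_obs();print(o['position'])
c1,d1=ray('wrist',319.5,288.7,o)
for s in[(368,263),(370,263.5),(372,263.5)]:
    c2,d2=ray('scene',*s)
    A=np.stack([d1,-d2],1);k=np.linalg.lstsq(A,c2-c1,rcond=None)[0];print(c1+d1*k[0],c2+d2*k[1])
for z in(.02,.015,.01,.005):
    X=o['position']+Ro.from_quat(o['ee_rot']).apply([0.011,0,z]);print(z,X,proj('wrist',X,o),proj('scene',X))
p,d=camera('wrist');print(d[280:320:4,308:316:3],d[282:287,318:322])
E
```

```text
[0.473758   0.14570658 0.13985771]
[0.47475335 0.15438789 0.13269727] [0.47301264 0.15274015 0.13338915]
[0.47489415 0.15313543 0.13006875] [0.47117823 0.14966344 0.13152405]
[0.47496756 0.15248246 0.12869835] [0.46907458 0.14705364 0.13096944]
0.02 [0.47257108 0.15664028 0.11985657] [315.26963844 271.67417295] [366.59963182 271.24745991]
0.015 [0.47257124 0.15664082 0.12485657] [315.17104865 276.05009851] [366.69651453 268.6561782 ]
0.01 [0.4725714  0.15664135 0.12985657] [315.06662363 280.68471489] [366.7938088  266.04666495]
0.005 [0.47257155 0.15664189 0.13485657] [314.95582867 285.60169862] [366.89151474 263.41876951]
[[0.1656703  0.16456464 0.16367929]
 [0.16163439 0.16214073 0.16045088]
 [0.16184805 0.16264445 0.16273218]
 [0.14887622 0.1492582  0.1500203 ]
 [0.14503735 0.14453715 0.14452498]
 [0.14249273 0.14274871 0.14226234]
 [0.1382593  0.13943027 0.13956106]
 [0.13524424 0.13639674 0.13595927]
 [0.13265462 0.13340653 0.13351972]
 [0.13102031 0.13089563 0.13086946]] [[0.16366701 0.16080485 0.16219732 0.16335672]
 [0.1621185  0.16167434 0.16130807 0.16241506]
 [0.16165982 0.16185822 0.16068202 0.16243766]
 [0.16081016 0.16208293 0.16192414 0.16098964]
 [0.16167335 0.16200075 0.16280471 0.1619657 ]]
```

Triangulating from the wrist and scene views puts the fingertips at about z=0.131, roughly level with the cap top at 0.130. So the tips reach only about 10 mm ahead of the TCP, not the 25 mm given by finger_overhang. I'll keep pressing gently.

```bash

for i in 1 2 3 4; do python3 -m creep '[[0,0,0,0,0,1,255],[0,0,0,0,0,0,255]]' | egrep 'pos|ft'; done
```

```text
position: [0.4737, 0.1457, 0.1388]
ft_force: [0.6, 1.1, 0.3]
position: [0.4737, 0.1457, 0.1378]
ft_force: [-0.1, -0.1, -0.3]
position: [0.4737, 0.1457, 0.1368]
ft_force: [-0.4, -0.9, 0.5]
position: [0.4737, 0.1457, 0.1358]
ft_force: [-0.1, 0.4, 0.2]
```

```bash

for i in 1 2 3 4; do python3 -m creep '[[0,0,0,0,0,1,255],[0,0,0,0,0,0,255]]' | egrep 'pos|ft'; done
python3 - <<'E'
from h import *
for n in('scene','wrist'):
    p,d=camera(n);cv2.imwrite(f'pics/{n}5.png',p)
    if n=='scene': cv2.imwrite('pics/scz5.png',cv2.resize(p[230:280,340:400],None,fx=10,fy=10,interpolation=cv2.INTER_CUBIC))
    else: cv2.imwrite('pics/wz5.png',cv2.resize(p[220:370,240:400],None,fx=4,fy=4,interpolation=cv2.INTER_CUBIC))
E
```

```text
position: [0.4738, 0.1457, 0.1348]
ft_force: [0.3, 0.4, 0.1]
position: [0.4738, 0.1457, 0.1344]
ft_force: [-3.2, -1.4, 7.3]
position: [0.4739, 0.1458, 0.1332]
ft_force: [0.7, 0.4, -0.5]
position: [0.474, 0.1458, 0.1322]
ft_force: [-1.5, -0.6, 5.7]
```

View pics/scz5.png

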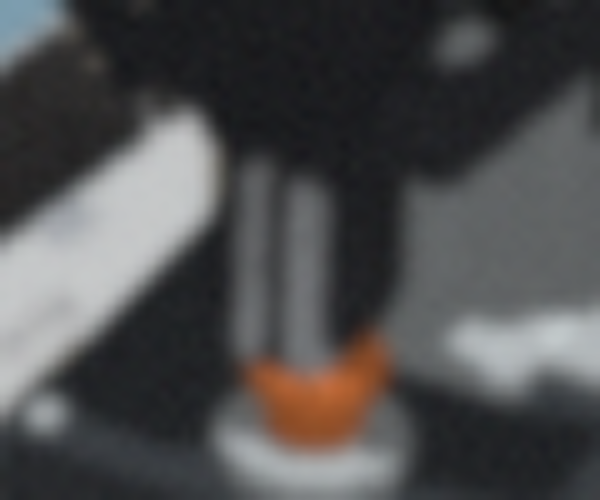

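View pics/wz5.png

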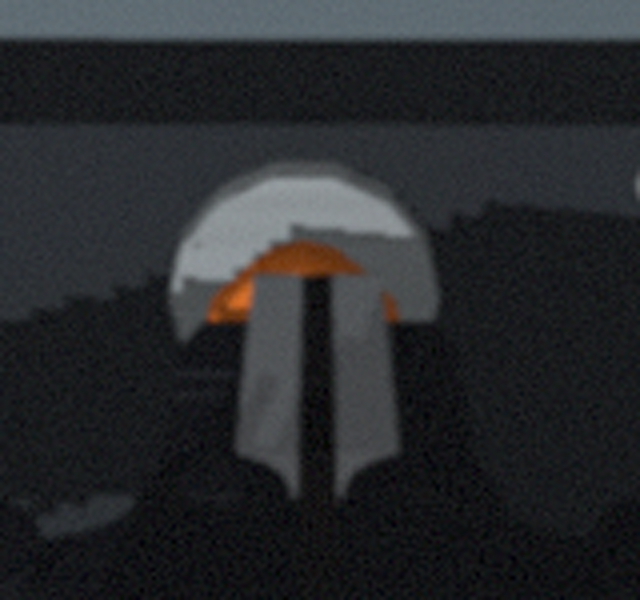

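The force now shows contact, with the first rise at TCP z≈0.134. Continuing to the stop.

```bash

for i in 1 2 3 4 5 6 7; do python3 -m creep '[[0,0,0,0,0,1,255],[0,0,0,0,0,0,255]]' | egrep 'pos|ft'; done
```

```text
position: [0.4739, 0.1458, 0.131]
ft_force: [0.0, 0.1, 2.3]
position: [0.4739, 0.1458, 0.1299]
ft_force: [-0.2, 0.8, 1.6]
position: [0.4736, 0.1457, 0.1286]
ft_force: [0.3, 0.2, -1.0]
position: [0.4736, 0.1456, 0.1275]
ft_force: [0.1, 0.3, 0.6]
position: [0.4737, 0.1457, 0.1267]
ft_force: [0.2, -0.1, -0.6]
position: [0.4737, 0.1457, 0.1258]
ft_force: [-0.9, -0.9, -0.2]
position: [0.4737, 0.1457, 0.1248]
ft_force: [0.4, -0.8, 0.2]
```

```bash

for i in 1 2 3; do python3 -m creep '[[0,0,0,0,0,1,255],[0,0,0,0,0,0,255]]' | egrep 'pos|ft'; done
python3 - <<'E'
from h import *
for n in('scene','wrist'):
    p,d=camera(n)
    if n=='scene': cv2.imwrite('pics/scz6.png',cv2.resize(p[230:280,340:400],None,fx=10,fy=10,interpolation=cv2.INTER_CUBIC))
E
```

```text
position: [0.4739, 0.1458, 0.1246]
ft_force: [-4.7, -1.9, 11.7]
position: [0.474, 0.1458, 0.1245]
ft_force: [-8.1, -3.4, 22.0]
position: [0.4741, 0.1459, 0.1244]
ft_force: [-13.4, -5.2, 33.1]
```

View pics/scz6.png

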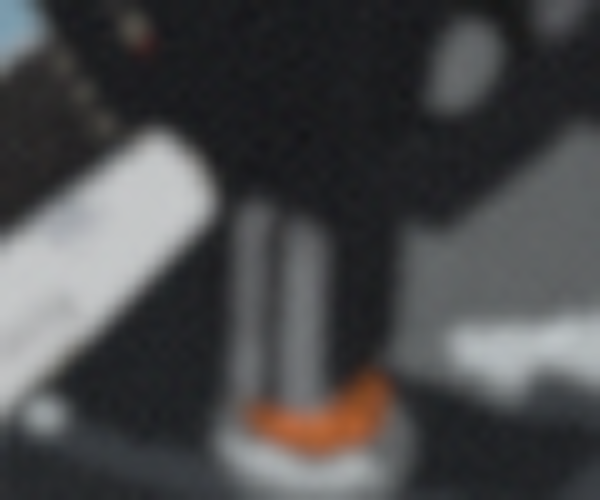

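The stop is reached: the cap is visibly down and the force is 33 N with no further motion. I'll back off, then check heights with the depth cameras, because the fingertip reach disagrees with the stated 25 mm.

```bash

python3 -m creep '[[0,0,0,0,0,-5,255],[0,0,0,0,0,-20,255],[0,0,0,0,0,-40,255],[0,0,0,-45,0,-30,255],[0,0,0,-45,0,0,120],[0,0,0,-40,0,0,120],[0,0,0,0,0,0,120]]'
python3 - <<'E'
from h import *
o=get_obs();print(o['position'],o['joint_pos'],o['grip_width'])
def pts(n,u,v,d,o=None):
    c,r=ray(n,u,v,o);return c+r*d
p,d=camera('top');cv2.imwrite('pics/top7.png',p)
for u,v in[(240,300),(240,340),(290,319),(283,336),(300,297),(318,330)]:
    dd=np.median(d[v-1:v+2,u-1:u+2]);print('top',u,v,pts('top',u,v,dd))
p,d=camera('scene');cv2.imwrite('pics/scene7.png',p)
for u,v in[(370,262),(371,264),(360,300),(300,400),(370,266)]:
    dd=np.median(d[v-1:v+2,u-1:u+2]);print('scene',u,v,pts('scene',u,v,dd))
p,d=camera('wrist');cv2.imwrite('pics/wrist7.png',p)
np.save('wd7.npy',d)
E
```

```text
clock: 11.2
position: [0.4878, 0.0137, 0.2144]
ee_rot: [0.671, 0.741, -0.001, 0.001]
ft_force: [0.5, -0.1, -0.7]
grip_width: 0.507
[0.48775751 0.01365911 0.2143907 ] [ 0.51237902  0.08988749 -0.6615481   1.81307961  0.05998006  1.25848795
 -0.06606878] 0.5073365592039328
top 240 300 [5.04832030e-01 2.53589297e-01 8.79048825e-07]
top 240 340 [0.42617353 0.25048016 0.00199448]
top 290 319 [0.47271423 0.14548657 0.11904357]
top 283 336 [0.44240071 0.1579176  0.10607134]
top 300 297 [0.51144889 0.12942466 0.10497344]
top 318 330 [0.4543081  0.09639294 0.10939943]
scene 370 262 [0.49293983 0.11511455 0.10735036]
scene 371 264 [0.48996251 0.11644058 0.1051894 ]
scene 360 300 [0.47518316 0.16922105 0.06858505]
scene 300 400 [4.59574285e-01 3.42343872e-01 1.85228933e-04]
scene 370 266 [0.47644701 0.14093658 0.11986723]
```

View pics/wrist7.png

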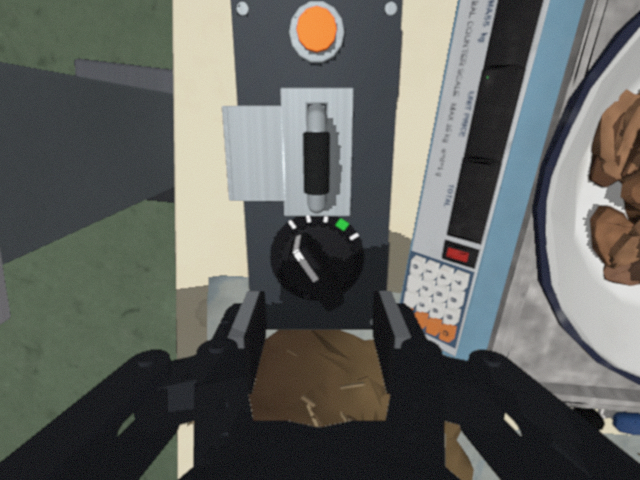

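View pics/scene7.png

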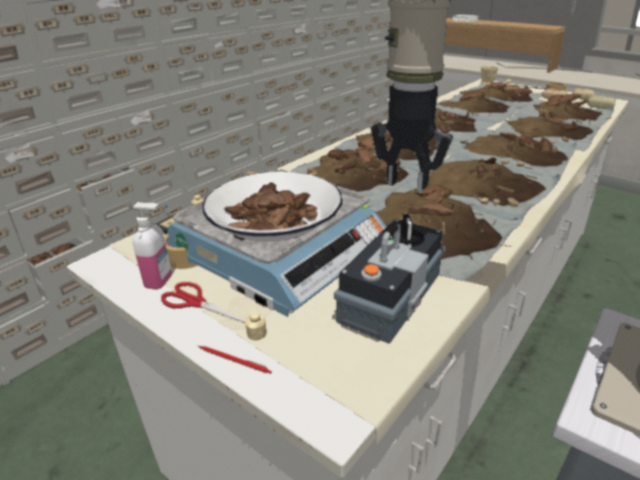

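Top and scene depth give the cap top at z=0.119, so it is down and stays down. The housing is at 0.106 and the table at 0. Now I'll check the wrist depth and the real fingertip location in the tool frame.

```bash

python3 - <<'E'
from h import *
o=get_obs();d=np.load('wd7.npy')
M=np.array(camera_model('wrist')['mount'])
def tp(u,v):
    K=np.array(camera_model('wrist')["camera_matrix"]);k=camera_model('wrist')['k1']
    pt=cv2.undistortPoints(np.array([[[u,v]]],float),K,np.array([k,0,0,0.]),None)[0,0]
    return M[:3,:3]@(np.array([*pt,1])*d[v,u])+M[:3,3]
Rt=Ro.from_quat(o['ee_rot'])
for n,u,v in[('cap',317,28),('sleeve',317,150),('housing',260,60),('table',205,230),('strap',340,170),('dialbar',306,257),('bar',325,285),('skirt',340,250)]:
    t=tp(u,v);print(n,t.round(4),(Rt.apply(t)+o['position']).round(4))
for u,v in[(262,293),(260,296),(255,310),(250,330),(245,345),(240,350),(378,293),(382,300),(390,330),(215,345)]: print('fing',u,v,tp(u,v).round(4))
E
python3 - <<'E'
import cv2
p=cv2.imread('pics/wrist7.png');cv2.imwrite('pics/w7z.png',cv2.resize(p[200:400,180:440],None,fx=3,fy=3))
E
```

```text
cap [0.1264 0.0007 0.0944] [0.4744 0.1462 0.1201]
sleeve [0.0634 0.0008 0.0516] [0.4813 0.0835 0.163 ]
housing [ 0.1121 -0.0338  0.1076] [0.4417 0.1282 0.1069]
table [-0.0266 -0.1111  0.214 ] [ 0.3797 -0.018   0.0005]
strap [0.0466 0.0155 0.1046] [0.4977 0.0684 0.11  ]
dialbar [-0.0002 -0.006   0.0687] [0.4814 0.0195 0.1458]
bar [-0.0184  0.0054  0.0684] [0.4947 0.0028 0.1461]
skirt [-0.0076  0.0162  0.1017] [0.5042 0.0146 0.1128]
fing 262 293 [ 0.0114 -0.0212 -0.0028]
fing 260 296 [ 0.0117 -0.0215 -0.006 ]
fing 255 310 [ 0.0124 -0.0214 -0.0185]
fing 250 330 [ 0.0121 -0.021  -0.0313]
fing 245 345 [ 0.0093 -0.022  -0.0355]
fing 240 350 [ 0.0083 -0.0234 -0.0369]
fing 378 293 [ 0.0121  0.0252 -0.0043]
fing 382 300 [ 0.0118  0.0259 -0.0096]
fing 390 330 [ 0.012   0.025  -0.0312]
fing 215 345 [ 0.014  -0.0293 -0.0426]
```

View pics/w7z.png

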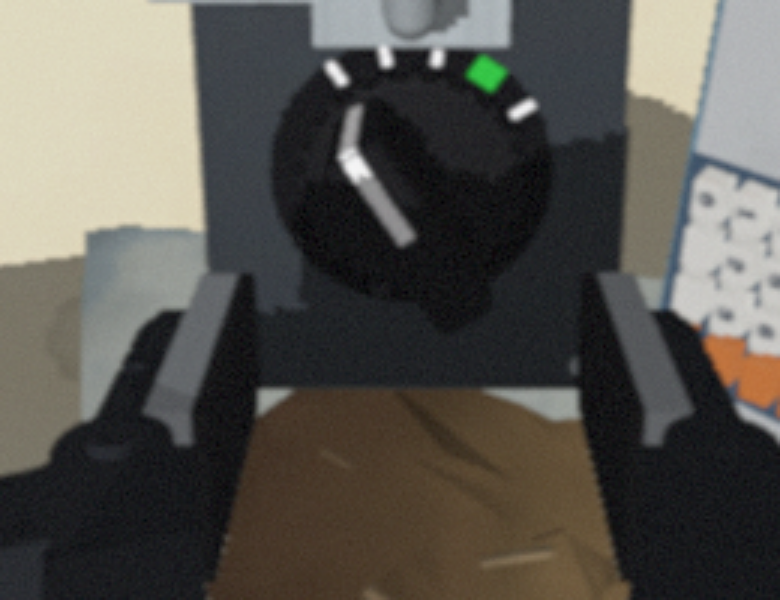

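```bash

python3 - <<'E'
from h import *
o=get_obs()
print('skirt c',onz('wrist',317.3,257.3,.113,o),'left/right',onz('wrist',180+272/3,257,.113,o),onz('wrist',180+552/3,257,.113,o))
a=onz('wrist',180+405/3,200+242/3,.146,o);b=onz('wrist',180+350/3,200+157/3,.146,o)
print('ptr',a,b,np.arctan2(*(b-a)[[1,0]])-.108)
print('plunger-based',[.4744+.142*.107,.1455-.142*.994])
print('sleeve mid',onz('wrist',316.5,162.5,.163,o))
print('tool psi',Ro.from_quat(o['ee_rot']).as_matrix())
p=cv2.imread('pics/top7.png');cv2.imwrite('pics/top7z.png',cv2.resize(p[280:340,330:400],None,fx=8,fy=8,interpolation=cv2.INTER_CUBIC))
E
```

```text
skirt c [0.4892942  0.00769597 0.113     ] left/right [0.45724529 0.00447083 0.113     ] [0.52134594 0.01137052 0.113     ]
ptr [0.48830459 0.00492537 0.146     ] [0.47558424 0.02198395 0.146     ] 2.103531168445233
plunger-based [0.489594, 0.004351999999999995]
sleeve mid [0.48165121 0.07738891 0.163     ]
tool psi [[-1.07955871e-01  9.94155683e-01 -9.03146427e-05]
 [ 9.94155640e-01  1.07955893e-01  2.96371441e-04]
 [ 3.04389351e-04 -5.77917745e-05 -9.99999952e-01]]
```

```bash

python3 -m creep '[[0,0,-0.15,0,0,0,120],[0,0,-0.15,0,0,0,120],[0,0,-0.15,0,0,0,120],[0,0,-0.15,0,0,0,120],[0,0,0,-8,-5,20,120],[0,0,0,0,0,25,120],[0,0,0,0,0,0,120]]'
python3 - <<'E'
from h import *
o=get_obs()
M=Ro.from_quat(o['ee_rot']).as_matrix();print(o['position'],np.arctan2(M[1,0],M[0,0]),M.T@(np.array([.4888,.0045,.119])-o['position']))
p,d=camera('wrist');cv2.imwrite('pics/w8.png',p)
E
```

```text
clock: 12.05
position: [0.487, 0.0117, 0.167]
ee_rot: [0.417, 0.909, -0.001, -0.002]
ft_force: [-0.9, -0.7, 0.7]
grip_width: 0.53
[0.48698921 0.01174265 0.16704857] 2.280883369343294 [-0.00684634 -0.00320141  0.04803414]
```

View pics/w8.png

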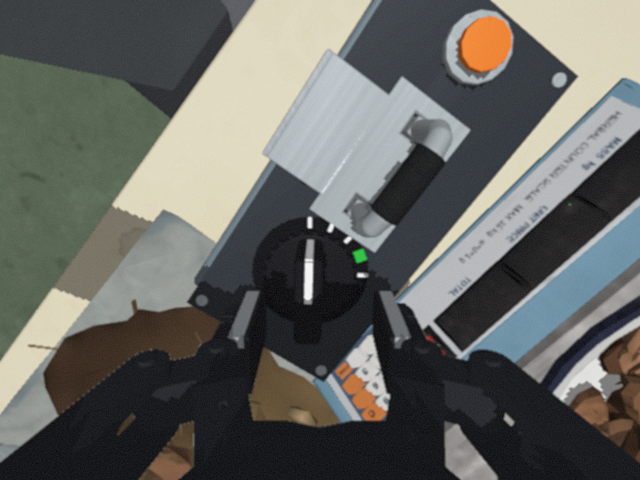

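The bar stands vertically in the view at (309,270), so the jaws are aligned with it. I'll centre and go down.

```bash

python3 -m creep '[[0,0,0,-4,-2,0,120],[0,0,0,-3,-1,0,120],[0,0,0,0,0,0,120],[0,0,0,0,0,20,120],[0,0,0,0,0,15,120],[0,0,0,0,0,0,120]]'
python3 - <<'E'
from h import *
o=get_obs()
M=Ro.from_quat(o['ee_rot']).as_matrix();print(o['position'],np.arctan2(M[1,0],M[0,0]),M.T@(np.array([.4888,.0045,.119])-o['position']))
p,d=camera('wrist');cv2.imwrite('pics/w9.png',p)
E
```

```text
clock: 12.7
position: [0.4902, 0.0032, 0.1335]
ee_rot: [0.418, 0.908, -0.0, -0.001]
ft_force: [-0.8, -0.2, 0.5]
grip_width: 0.53
[0.49019817 0.00316554 0.13349845] 2.278682284216259 [ 0.00189932 -0.00017098  0.01450187]
```

View pics/w9.png

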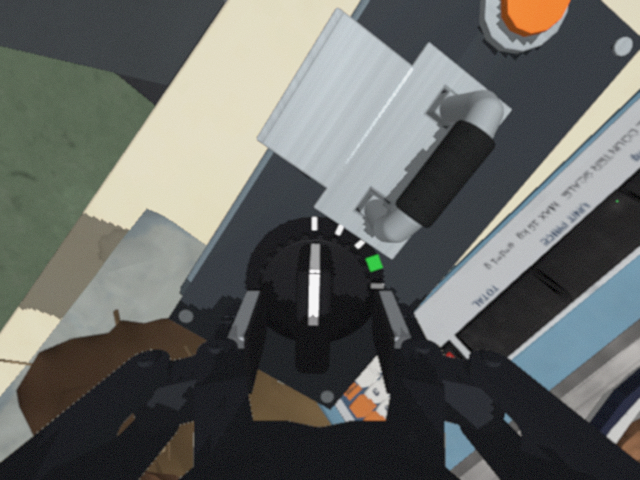

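```bash

python3 -m creep '[[0,0,0,1,-1.5,8,120],[0,0,0,0,0,6,120],[0,0,0,0,0,0,120],[0,0,0,0,0,0,160],[0,0,0,0,0,0,185]]' 
python3 -m creep '[[0,0,0,0,0,0,215],[0,0,0,0,0,0,255],[0,0,0,0,0,0,255]]' 30
python3 - <<'E'
from h import *
o=get_obs()
M=Ro.from_quat(o['ee_rot']).as_matrix();print(o['position'],np.arctan2(M[1,0],M[0,0]),o['torque'])
p,d=camera('wrist');cv2.imwrite('pics/w10.png',p)
E
```

```text
clock: 13.25
position: [0.4895, 0.003, 0.1209]
ee_rot: [0.418, 0.908, 0.0, 0.0]
ft_force: [-0.7, -0.5, -0.5]
grip_width: 0.273
clock: 13.55
position: [0.4885, 0.0018, 0.1209]
ee_rot: [0.419, 0.908, -0.001, -0.0]
ft_force: [-6.8, -4.2, 7.1]
grip_width: 0.16
[0.488492   0.00178679 0.12093045] 2.277772207499983 [-0.95854431  1.45967602  0.02139721]
```

View pics/w10.png

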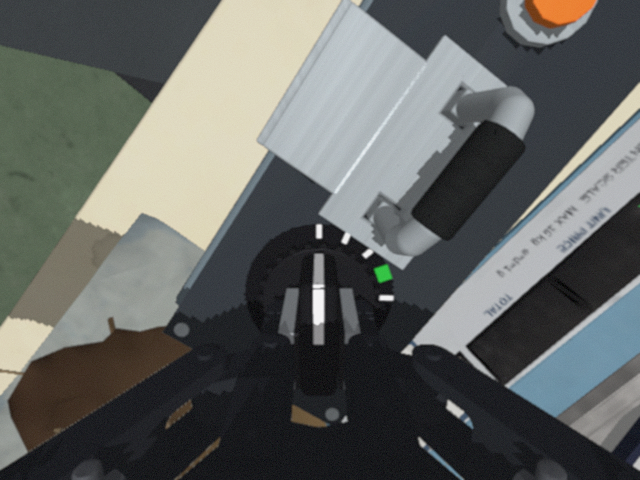

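```bash

python3 -m creep '[[0,0,0,1.5,-1,0,255],[0,0,0,0,0,0,255]]' 40
python3 -m creep '[[0,0,0.1,0,0,0,255],[0,0,0.1,0,0,0,255],[0,0,0.1,0,0,0,255],[0,0,0.1,0,0,0,255],[0,0,0,0,0,0,255]]'
python3 - <<'E'
from h import *
o=get_obs()
M=Ro.from_quat(o['ee_rot']).as_matrix();print(o['position'],np.arctan2(M[1,0],M[0,0]),o['torque'])
p,d=camera('wrist');cv2.imwrite('pics/w11.png',p)
E
```

```text
clock: 13.8
position: [0.4884, 0.0018, 0.121]
ee_rot: [0.419, 0.908, -0.0, 0.001]
ft_force: [3.5, -5.3, -2.0]
grip_width: 0.151
clock: 14.3
position: [0.488, 0.0017, 0.121]
ee_rot: [0.592, 0.806, -0.001, 0.001]
ft_force: [1.0, -6.7, 1.0]
grip_width: 0.157
[0.48800024 0.00165747 0.12100492] 1.8737782163682328 [-1.44464679 -0.14723672 -0.08407953]
```

View pics/w11.png

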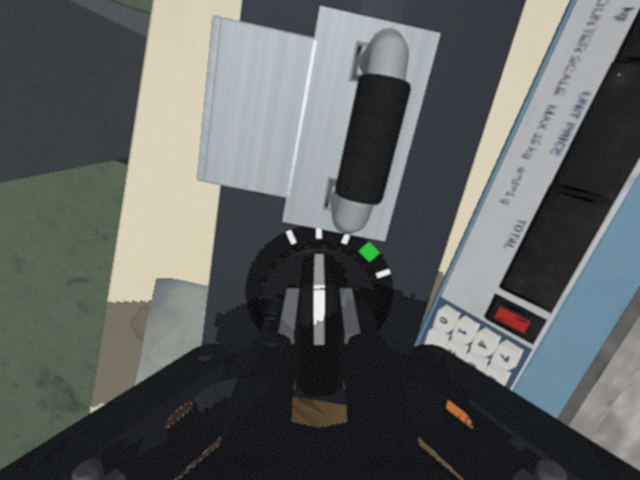

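The dial follows and the pointer now sits at the second mark (0.4). Continuing by 0.8 rad.

```bash

python3 -m creep '[[0,0,0.1,-1,0,0,255],[0,0,0.1,0,0,0,255],[0,0,0.1,0,0,0,255],[0,0,0.1,0,0,0,255],[0,0,0.1,0,0,0,255],[0,0,0.1,0,0,0,255],[0,0,0.1,0,0,0,255],[0,0,0.1,0,0,0,255]]'
python3 -m creep '[[0,0,0,0,0,0,255],[0,0,0,0,0,0,255]]'
python3 - <<'E'
from h import *
o=get_obs()
M=Ro.from_quat(o['ee_rot']).as_matrix();print(o['position'],np.arctan2(M[1,0],M[0,0]),o['torque'],o['joint_pos'])
p,d=camera('wrist');cv2.imwrite('pics/w12.png',p)
E
```

```text
clock: 15.15
position: [0.4873, 0.0017, 0.121]
ee_rot: [0.859, 0.512, -0.001, 0.0]
ft_force: [-6.0, -3.3, 7.2]
grip_width: 0.153
clock: 15.35
position: [0.4873, 0.0016, 0.121]
ee_rot: [0.858, 0.513, -0.001, 0.0]
ft_force: [-4.8, -4.1, 7.0]
grip_width: 0.156
[0.48725789 0.0016455  0.12097683] 1.0778256847393313 [-0.69636889  1.28717556 -0.05867072] [ 0.41747804  0.17719176 -0.55505189  1.92957437  0.1079191   1.06504153
 -0.67608838]
```

View pics/w12.png

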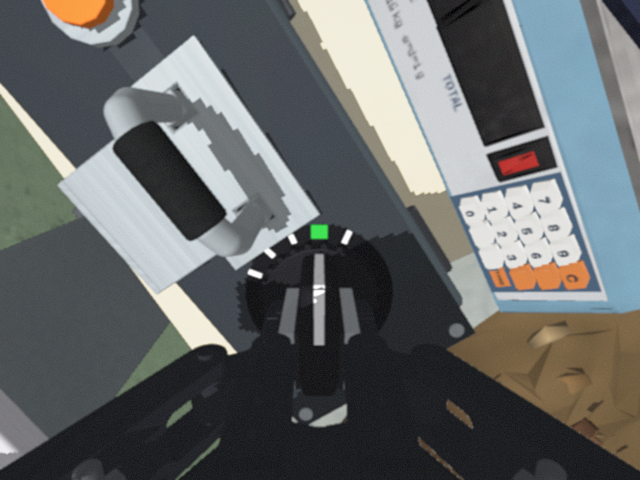

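The pointer lines up with the green mark at (319,232). Releasing and rising.

```bash

python3 -m creep '[[0,0,0,0,0,0,220],[0,0,0,0,0,0,180],[0,0,0,0,0,0,120],[0,0,0,0,0,0,120],[0,0,0,0,0,0,120]]'
python3 -m creep '[[0,0,0,0,0,-20,120],[0,0,0,0,0,-40,120],[0,0,0,0,0,-30,120],[0,0,-0.15,0,0,0,120],[0,0,-0.15,0,0,0,120],[0,0,-0.15,0,0,0,120],[0,0,-0.15,0,0,0,120],[0,0,0,0,0,0,120]]'
python3 - <<'E'
from h import *
o=get_obs()
M=Ro.from_quat(o['ee_rot']).as_matrix();print(o['position'],np.arctan2(M[1,0],M[0,0]),M.T@(np.array([.4815,.0765,.175])-o['position']))
p,d=camera('wrist');cv2.imwrite('pics/w13.png',p)
E
```

```text
clock: 15.9
position: [0.488, 0.0027, 0.1207]
ee_rot: [0.858, 0.514, 0.0, 0.0]
ft_force: [0.1, -0.4, -0.5]
grip_width: 0.531
clock: 16.7
position: [0.4879, 0.0027, 0.2106]
ee_rot: [0.667, 0.745, 0.0, 0.0]
ft_force: [0.3, -0.3, -0.3]
grip_width: 0.527
[0.4879088  0.00266657 0.21064955] 1.681496455115009 [0.07409151 0.00178229 0.03564562]
```

View pics/w13.png

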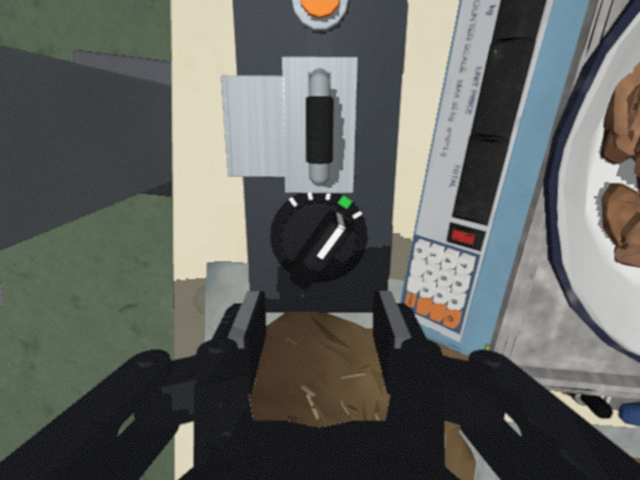

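```bash

python3 - <<'E'
from h import *
o=get_obs();p=cv2.imread('pics/w13.png')
g=cv2.cvtColor(p,cv2.COLOR_BGR2GRAY);m=(g>150).astype(np.uint8);m[:222]=0;m[265:]=0;m[:,:312]=0;m[:,350:]=0
ys,xs=np.nonzero(m);P=np.array([onz('wrist',x,y,.146,o)[:2] for x,y in zip(xs,ys)])
vx,vy,_,_=cv2.fitLine(P.astype(np.float32),cv2.DIST_L2,0,.01,.01).ravel();print(len(xs),'q=',2.171-(np.arctan2(vy,vx)%np.pi-.107),P.mean(0))
cv2.imwrite('pics/w13z.png',cv2.resize(p[180:300,260:380],None,fx=5,fy=5,interpolation=cv2.INTER_CUBIC))
print('sleeve',onz('wrist',319.5,130,.163,o))
E
```

```text
267 q= 1.1985413 [0.49508403 0.01425368]
sleeve [0.48225474 0.07554998 0.163     ]
```

View pics/w13z.png

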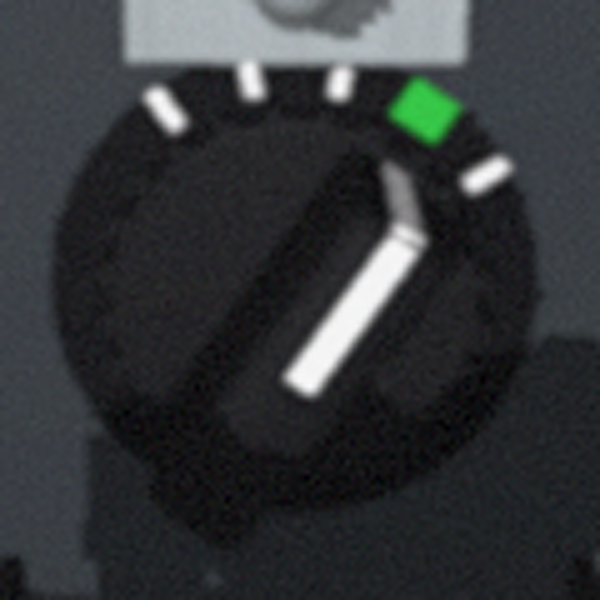

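The measured dial value is 1.199 rad, so it sits in the green click. Moving over the shackle.

```bash

python3 -m creep '[[0,0,0,37,1,0,120],[0,0,0,37,1,0,120],[0,0,0,0,0,0,120],[0,0,0,0,0,15,120],[0,0,0,0,0,10,120],[0,0,0,0,0,0,120]]'
python3 - <<'E'
from h import *
o=get_obs()
M=Ro.from_quat(o['ee_rot']).as_matrix();print(o['position'],np.arctan2(M[1,0],M[0,0]),M.T@(np.array([.482,.0762,.135])-o['position']))
p,d=camera('wrist');cv2.imwrite('pics/w14.png',p)
E
```

```text
clock: 17.35
position: [0.4811, 0.0757, 0.1842]
ee_rot: [0.669, 0.743, -0.001, -0.001]
ft_force: [0.4, -0.1, 0.1]
grip_width: 0.528
[0.4810726  0.07567922 0.18417771] 1.676039467741687 [0.00042169 0.00110533 0.04917499]
```

View pics/w14.png

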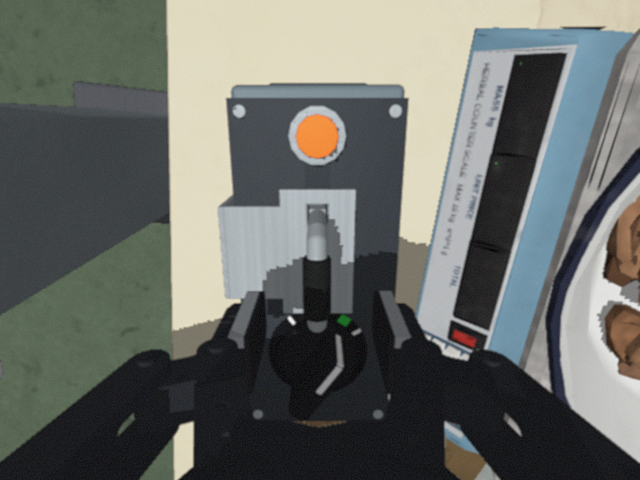

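The sleeve is centred between the fingers at about (317,285). Descending and closing.

```bash

python3 -m creep '[[0,0,0,0,0,20,120],[0,0,0,0,0,18,120],[0,0,0,0,0,9,120],[0,0,0,0,0,0,120],[0,0,0,0,0,0,170]]'
python3 -m creep '[[0,0,0,0,0,0,200],[0,0,0,0,0,0,225],[0,0,0,0,0,0,255],[0,0,0,0,0,0,255],[0,0,0,0,0,0,255]]' 60
python3 - <<'E'
from h import *
o=get_obs();print(o['torque'])
p,d=camera('wrist');cv2.imwrite('pics/w15.png',p)
E
```

```text
clock: 17.9
position: [0.4823, 0.0764, 0.1394]
ee_rot: [0.668, 0.744, 0.0, 0.0]
ft_force: [-0.4, 0.2, 0.2]
grip_width: 0.377
clock: 18.4
position: [0.4824, 0.0764, 0.1396]
ee_rot: [0.668, 0.744, 0.0, 0.001]
ft_force: [-0.7, -0.3, 7.6]
grip_width: 0.141
[-0.08305391  0.35835521 -0.00988938]
```

View pics/w15.png

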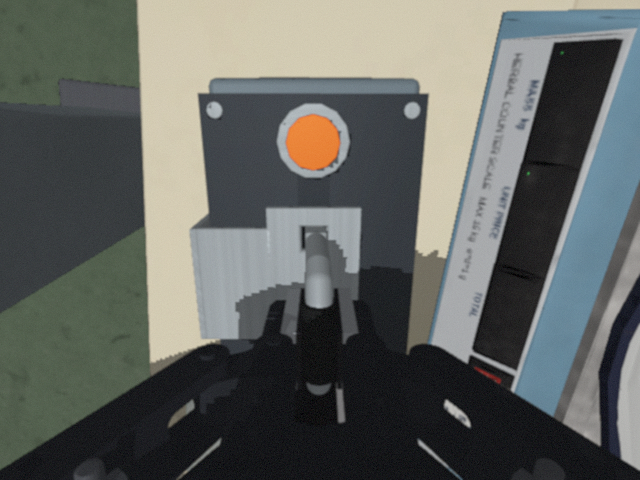

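```bash

python3 -m creep '[[0,0,0,0,0,-2,255],[0,0,0,0,0,-3,255],[0,0,0,0,0,-3,255],[0,0,0,0,0,0,255]]' 80
python3 -m creep '[[0,0,0,0,0,-5,255],[0,0,0,0,0,-5,255],[0,0,0,0,0,-5,255],[0,0,0,0,0,0,255]]'
```

```text
clock: 18.85
position: [0.482, 0.0764, 0.147]
ee_rot: [0.668, 0.744, 0.0, 0.0]
ft_force: [1.1, 0.7, -1.9]
grip_width: 0.137
clock: 19.25
position: [0.4824, 0.0765, 0.1625]
ee_rot: [0.668, 0.744, 0.0, 0.001]
ft_force: [0.4, -0.4, -3.0]
grip_width: 0.134
```

It's coming out freely, carrying only its own weight.

```bash

python3 -m creep '[[0,0,0,0,0,-8,255],[0,0,0,0,0,-8,255],[0,0,0,0,0,-8,255],[0,0,0,0,0,-15,255],[0,0,0,0,0,-15,255],[0,0,0,0,0,-15,255],[0,0,0,0,0,-15,255],[0,0,0,0,0,-15,255]]'
python3 -m creep '[[0,0,0,0,0,-15,255],[0,0,0,0,0,-15,255],[0,0,0,0,0,-8,255],[0,0,0,0,0,-3,255],[0,0,0,0,0,0,255],[0,0,0,0,0,0,255],[0,0,0,0,0,0,255],[0,0,0,0,0,0,255]]'
python3 - <<'E'
from h import *
for n in('scene','top','wrist'):
    p,d=camera(n);cv2.imwrite(f'pics/{n}16.png',p)
    if n=='scene':
        cv2.imwrite('pics/s16z.png',cv2.resize(p[100:320,300:480],None,fx=2.7,fy=2.7,interpolation=cv2.INTER_CUBIC))
    if n=='top':
        c,r=ray('top',290,319);print('cap',c+r*np.median(d[318:321,289:292]))
E
```

```text
clock: 20.05
position: [0.4819, 0.0765, 0.2619]
ee_rot: [0.668, 0.744, 0.0, 0.0]
ft_force: [0.2, -0.0, -1.8]
grip_width: 0.135
clock: 20.85
position: [0.4817, 0.0763, 0.3012]
ee_rot: [0.668, 0.744, -0.0, -0.0]
ft_force: [0.5, 0.6, -1.8]
grip_width: 0.135
cap [0.48864918 0.11164706 0.68678742]
```

View pics/s16z.png

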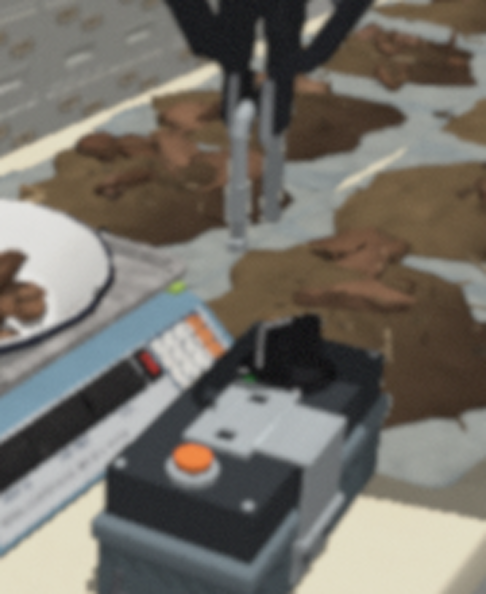

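View pics/wrist16.png

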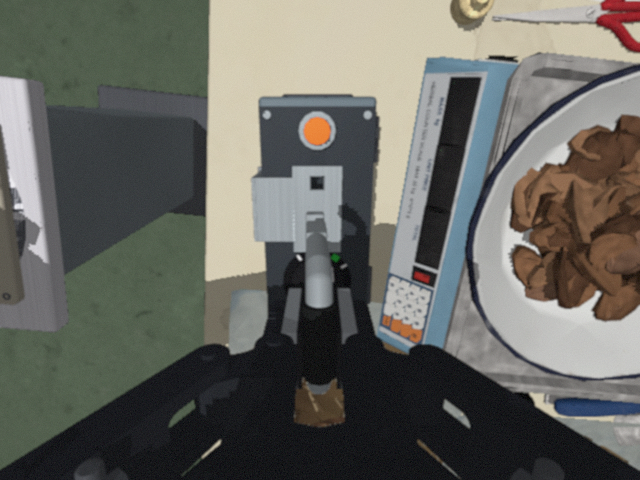

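View pics/top16.png

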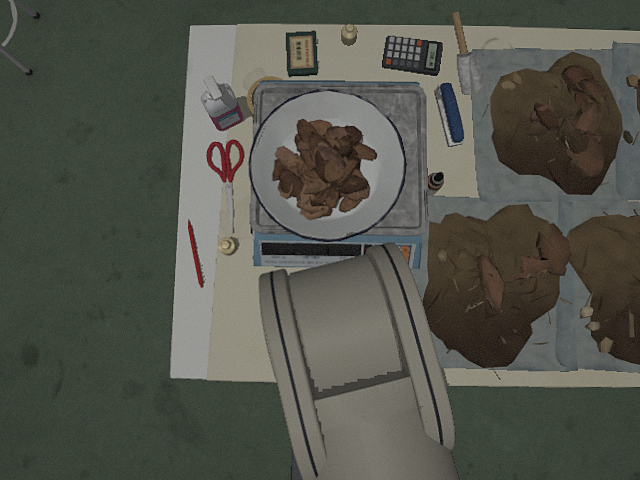

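The shackle is out, upright and both holes are empty. The bystanders look unmoved (pen at 195,253, weight at 228,246, dropper at 436,181). One last check of plunger height and dial before handing in.

```bash

python3 - <<'E'
from h import *
p,d=camera('scene')
for u,v in[(370,267),(371,268),(369,268)]:
    c,r=ray('scene',u,v);print('cap',c+r*d[v,u])
cv2.imwrite('pics/s17z.png',cv2.resize(p[205:260,370:440],None,fx=10,fy=10,interpolation=cv2.INTER_CUBIC))
yaw=.107
for q in(.8,1.2,1.6):
    a=2.171-q+yaw;print(q,[((proj('scene',np.array([.4888+r*np.cos(a),.0035+r*np.sin(a),z]))-[370,205])*10).round() for r,z in((0,.146),(.023,.146),(.023,.12))])
a=get_obs();print(a['position'],a['joint_velocities'].round(4),a['ft_force'],a['grip_width'])
# bystander shift between first and last top picture
x=cv2.imread('pics/top0.png').astype(int);y=cv2.imread('pics/top16.png').astype(int)
df=np.abs(x-y).max(2)
for n,(u,v) in dict(pen=(195,253),w=(228,246),dr=(436,181)).items(): print(n,df[v-30:v+30,u-14:u+14].max())
E
```

```text
cap [0.47578485 0.14186799 0.11868602]
cap [0.47227769 0.14432233 0.11950403]
cap [0.47509515 0.1458702  0.11919653]
0.8 [array([366., 125.]), array([292., 171.]), array([283., 297.])]
1.2 [array([366., 125.]), array([257., 151.]), array([248., 277.])]
1.6 [array([366., 125.]), array([240., 128.]), array([231., 253.])]
[0.48183259 0.07636024 0.30149545] [ 0.0006 -0.0003  0.0001 -0.0002  0.0018 -0.002   0.0011] [-0.04546956  0.15136656 -2.23437893] 0.13544422306977835
pen 23
w 14
dr 28
```

View pics/s17z.png

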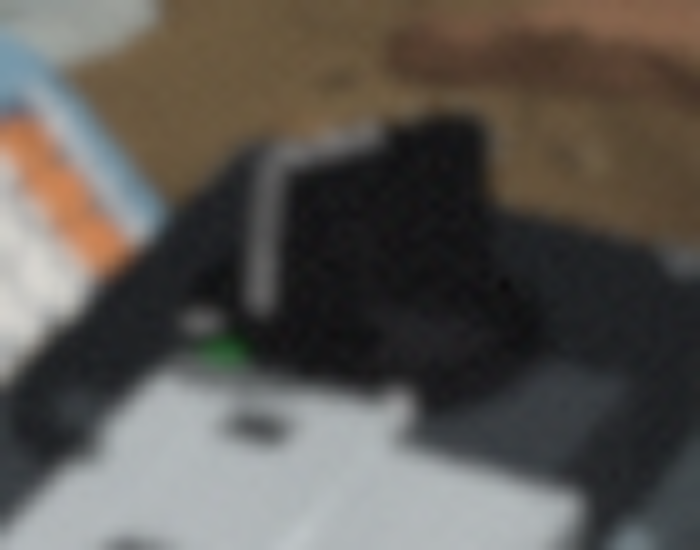

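The pointer end is at (270,155) to (260,300), which matches q=1.2, and the plunger cap is at 0.119 m. The arm is still, so I'm handing in.

```bash
python3 -c "
from workcell import *
print(hand_in())"
```

```text
the job is handed in; nothing more can be done
None
```

The lock is open and I handed the job in at about 21 s on the robot's clock. I pushed the plunger onto its hard stop, turned the dial from 0 to the green click, and pulled the shackle straight up. It is now held upright and still above the lock.

**Last checks:**

| Check | Result |
|---|---|
| Plunger | Cap top at about 0.119 m (0.120 m is fully down) |
| Dial | 1.199 rad after release (green click is 1.2); the final scene view agrees |
| Shackle height | Feet about 0.236 m above the box's underside, worked out from the 162 mm lift (over 0.196 m needed) |
| Grip | Fingers closed on the sleeve at about 11.5 mm; the wrist carries about 2 N, the shackle's weight |
| Bystanders | Pen, weight and dropper show no change between the first and last top pictures |

**Disagreements:**
- **Fingertip reach:** the tips touched about 5 mm ahead of the TCP when shut, not the stated 25 mm. I set all heights from the measured contact and the depth readings.
- **Camera positions:** the wrist and top views differed by 2–3 mm. I averaged them and adjusted by feel and force.
- **Plunger force:** it reached 33 N at the wrist on the hard stop.

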